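Bring the salt round on the turntable

TASK

Bring the salt shaker round to the front of the turntable: set the fingertips against the side of one of the board's steel handles and, without gripping it, push it gently round its circle until the salt stands squarely at the point of the board nearest the front edge of the bar. Let the salt and the other things ride on the board, without touching, lifting or toppling them or whirling the board round fast. Then take the hand clear of the turntable.

Things in the scene. Friction and masses are not known exactly. Their poses are not given: they have to be found in the camera images.
- turntable_foot: fixed low round foot of the turntable, 156 mm across; origin on the bar top (z = 0) under the upright turning axis. It is never turned: its x axis points away from the robot and the bar's front edge (world +x), y to the robot's left. The front of the turntable is the direction -x from this origin
- turntable_center (a point): the middle of the board's top face, on the turning axis; the top face is flat and lies 32 mm above the bar top
- turntable (a joint): angle of the round wooden board (270 mm across, 17 mm thick) about the upright axis, rad: direction from the axis to handle A, from world +x, counterclockwise seen from above. Turns both ways by more than a full turn; about 1 N at a handle turns it; pushed slowly it stops where it is left (friction 0.09 N m), pushed fast it runs on a little
- handle_a (a point): top of the bar in the middle of steel handle A, 122 mm from the turning axis, 75 mm above the bar top. The handle is a bridge of dark round bar 10 mm thick, 90 mm long: two upright posts on the board, 40 mm to either side of its middle along the edge (128 mm from the axis, 18 degrees off the handle's direction), joined on top by a level bar, 48 mm high in all. Axes turn with the board
- handle_b (a point): steel handle B, exactly opposite handle A (direction: board angle + pi) and the same in every way; either handle may be used, and pushed either way round
- salt_shaker: salt shaker of clear glass with a domed grey metal top, 44 mm across, 90 mm high, about 0.1 kg, the tallest thing on the board; origin at the middle of its underside. It stands loose on the board about 62 mm from the axis and rides round with it, but tips over if a handle is struck or the board is jerked (pushing at about 0.06 m/s is safe)
- black_cup: small black cup without a handle, 56 mm across, 46 mm high, standing loose on the board about 62 mm from the axis; origin at the middle of its underside
- bean_tin: food tin, 75 mm across, 58 mm high, standing loose on the board about 62 mm from the axis; origin at the middle of its underside
- kitchen_timer: wind-up kitchen timer, round, cream and red with a knob on top, 68 mm across, 48 mm high, standing loose on the board about 62 mm from the axis; origin at the middle of its underside
- wooden_puck: bystander: round wooden coaster, 86 mm across, 22 mm high, loose on the bar to the left of the turntable; origin at the middle of its underside
- tumbler: bystander: drinking glass, 79 mm across, 90 mm high, loose on the bar to the left; origin at the middle of its underside
- tuna_tin: bystander: low tin, 87 mm across, 40 mm high, loose on the bar to the right; origin at the middle of its underside
- tea_box: bystander: tea carton, 63 x 131 x 66 mm, loose on the bar to the right; origin at the middle of its underside
Mind the look-alikes: they are no part of the job. Leave any purple or turquoise look-alike of the kitchen_timer alone.

How it is judged:
By the outcome, as a careful person would: the job done as asked, in the order asked, and still so for the second after the job is handed in, with the robot touching nothing.
It also fails if it takes over 51 s, if anything falls off the work surface, if the arm or the gripper's body presses on something with over 40 N, if the wrist force passes 120 N, or if a joint passes its speed limit or range.

ROBOT

A 7-joint arm with a two-finger parallel gripper is mounted at the origin on a cart in front of the work surface, level with it; the furniture and walls round the work are solid. World frame = base frame: x ahead of the robot, y to its left, z up, the work surface at z = 0. Lengths are in mm, angles in rad, forces in N, time in s.
With the tool pointing down it reaches from about 425 to 950 mm from the base axis. Payload 4.7 kg.
Tool frame: the origin (TCP) lies midway between the tips of the shut fingers; the grasp point (between the pads) lies robot.tcp_to_grasp behind it (robot.tcp_to_grasp is the distance from the TCP to the grasp point, in mm); z points along the fingers, y is the line along which they close (so a half turn about z gives the same grasp; the last joint's range is limited). The gripper opens to 85 mm and grips with 20 to 120 N. Pads are 22 mm wide; open, the fingers measure 114 mm over their backs; the gripper's body (76 mm by 85 mm) begins 54 mm behind the grasp point. The pads swing forward as they close: fully open they stand 13 mm farther back than shut.
Start: joints at [1.313, 0.469, -0.049, 1.532, 0.024, 1.141, -0.082], TCP at [153.142, -657.416, 231.335] pointing down, gripper open.
Joint ranges: [-2.59, 2.59], [-0.33, 1.99], [-1.39, 1.29], [0.1, 2.45], [-1.04, 4.18], [0.21, 1.99], [-2.66, 2.66]. Speed limits (rad/s): [2.57, 2.57, 3.14, 3.14, 3.14, 3.14, 3.14].

INTERFACE

Orientations are given as a unit quaternion [w, x, y, z].
In Python, from plant import telemetry, vision, robot gives the robot as it stands.
- The arm moves only by the shell command python3 -m pendant 'ROWS' [FORCE]. ROWS is JSON, a list that holds one entry, the list of rows, each a list of 7 numbers: the shift along the tool's x, y, z in mm, then the turn, a rotation vector about the tool's x, y, z in rad, then the closure, from -1 (fully open) to 1 (shut). In form: [[[dx, dy, dz, rx, ry, rz, fingers], ...]]. A call has 1 to 5 rows; each row is the pose to reach, as a shift and turn from the pose commanded when the call began, along the tool's axes at that moment; what a row does not reach only later rows make up. A row lasts 1/12 s, in which the tool goes at most 41.7 mm and 7.16 degrees, less where a joint would pass 70% of its speed; a pose out of reach is approached as far as the arm can. A call with a gripper value outside its range is refused whole. The fingers move at their own pace and stop on an object; FORCE is the grip in N (left out, the last holds). Time passes only in rows, so rows that repeat a pose let the fingers close. It gives the time, the measured TCP pose, the force, the opening and the grip force at its end, in the units of the state.
- telemetry.observe(): the state, without advancing time (a new reading comes with each control period).
- vision.camera(name): name is "side" or "top" or "wrist"; returns the picture (420x560x3 uint8, red, green, blue); there is no depth.
- vision.camera_params(name): a dict with "fovy" (degrees; the focal length in pixels is half the picture's height over the tangent of half this angle, whatever the lens; pixels are square), "cx", "cy" (the principal point, pixels), "xyz" and "rotation" of the camera in the world. Camera axes: x right, y down, z forward; pixel columns grow to the right and rows downward; lengths in mm; the calibration is good to about 2 mm. A picture is of the moment at which its call begins: read the wrist's pose just before it. camera_params takes no time and is no camera call; for the wrist camera it gives the pose at the moment of the call.
- robot.job_done(): hands the job in; it is judged then, once.
The state is a dict: "time_s": time; "q": joint angles; "qd": joint speeds; "joint_torque": joint torques, N m; "tool_pos": TCP position; "tool_rot": TCP orientation; "ft_force": force on the tool from outside, world axes, zero at the start; "ft_torque": the same for the moment, N m; "width": opening from 0.0 (shut) to 1.0 (fully open); "finger_force": force on a finger pad.
Only numpy, scipy, OpenCV 4.12 (cv2) and the standard library are available. Lean on these libraries where they do the work, as an engineer would, in place of code of your own. Each camera call takes 0.05 s, during which the arm holds its last target. There are 200 camera calls.

## Working session

There is one attempt and no reset: what is moved stays moved. The work goes in short steps, Python scripts to look and compute and a shell command to move; the robot and the scene stay as the last step left them, time stands still between calls to the robot, and variables do not carry over. Pictures are saved under pics/ and viewed, at most 10 in all, crops included, and the job is handed in when it is done.

```bash
mkdir -p pics
python3 - <<'E'
from plant import telemetry, vision, robot
import cv2
for n in("top","side"):
    p=vision.camera_params(n);print(n,p)
    cv2.imwrite(f"pics/{n}0.png",vision.camera(n)[:,:,::-1])
s=telemetry.observe();print(s["time_s"],s["tool_pos"],s["tool_rot"],robot.tcp_to_grasp)
E
```

```text
top {'fovy': 56.70361251893942, 'cx': 281.20840676743876, 'cy': 217.92472463644597, 'xyz': array([-305.29460883,  -91.92477546, 1247.58846761]), 'rotation': array([ 0.20666139, -0.64539471,  0.69909759, -0.22807739])}
side {'fovy': 49.26854180776887, 'cx': 280.59034923384706, 'cy': 206.08960886214302, 'xyz': array([   42.3947775 , -1311.33031135,   850.70417957]), 'rotation': array([-0.47400518,  0.85584101, -0.18042085,  0.10150647])}
0.1 [ 152.98786059 -656.90264193  230.3668149 ] [-8.55849152e-04  9.93462280e-01  1.14157555e-01 -1.37497003e-04] 18.700000000000003
```

View pics/top0.png

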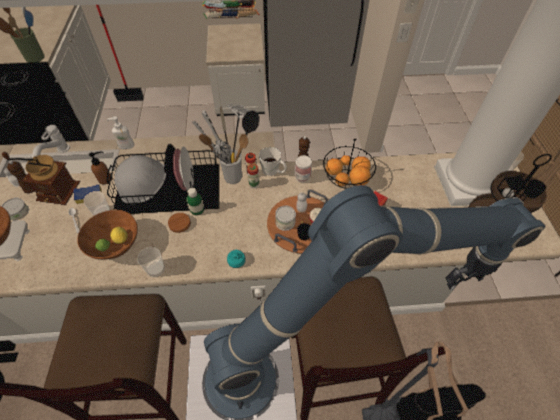

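View pics/side0.png

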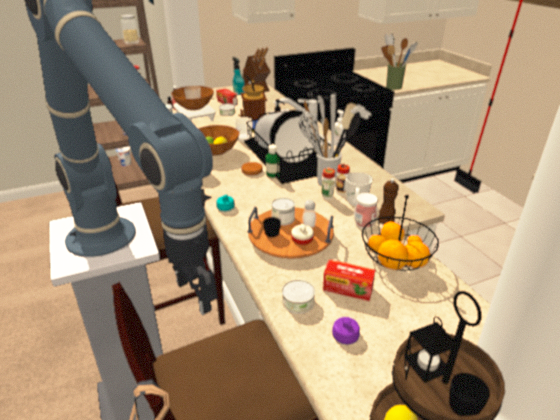

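The top view shows the turntable at about (300,225), half hidden by the arm. In the side view the board is centred near (291,232), with salt (309,213), tin (283,211), cup (272,227), timer (302,234), and handles near (252,222) and (331,225).

```bash
cat > h.py <<'E'
import numpy as np,cv2
from scipy.spatial.transform import Rotation as R
def ray(p,uv,z):
    f=210/np.tan(np.radians(p["fovy"]/2)); w,x,y,zz=p["rotation"]
    d=R.from_quat([x,y,zz,w]).apply([(uv[0]-p["cx"])/f,(uv[1]-p["cy"])/f,1]); o=np.array(p["xyz"])
    return o+d*(z-o[2])/d[2]
def proj(p,X):
    f=210/np.tan(np.radians(p["fovy"]/2)); w,x,y,zz=p["rotation"]
    c=R.from_quat([x,y,zz,w]).inv().apply(np.array(X)-p["xyz"]); return np.array([p["cx"],p["cy"]])+f*c[...,:2]/c[...,2:]
E
python3 - <<'E'
import cv2,numpy as np
a=cv2.imread("pics/side0.png")[190:270,235:350];b=cv2.imread("pics/top0.png")[180:265,220:345]
cv2.imwrite("pics/c0.png",np.vstack([cv2.resize(a,(460*800//575//1,0) if 0 else (430,299),interpolation=3),cv2.resize(b,(430,292),interpolation=3)]))
from h import *
from plant import vision
p=vision.camera_params("side");q=vision.camera_params("top")
for n,c,uv,z in[("salt",p,(309,203),122),("top salt",q,(301,194),122),("ctr",p,(291,232),32),("hA",p,(252,209),80),("hB",p,(331,219),80)]:print(n,ray(c,uv,z))
E
```

```text
salt [ 602.59470701 -264.63589052  122.        ]
top salt [ 608.95412129 -247.03007173  122.        ]
ctr [ 543.21308764 -265.84109855   32.        ]
hA [ 454.45822561 -164.57453104   80.        ]
hB [ 654.11942233 -313.98935655   80.        ]
```

View pics/c0.png

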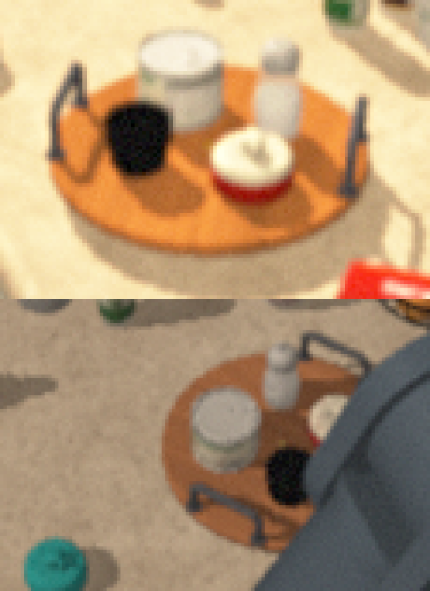

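The zoom shows the salt at the far side of the board, next to the right/far handle. The other handle is at the near left. Next I'll measure all of these.

Run:
```python
from h import *
from plant import vision
from scipy.optimize import least_squares
p=vision.camera_params("side");q=vision.camera_params("top")
im=cv2.imread("pics/side0.png");h=cv2.cvtColor(im,cv2.COLOR_BGR2HSV)
m=cv2.inRange(h,(4,130,80),(18,255,255));mm=np.zeros_like(m);mm[200:262,240:340]=m[200:262,240:340]
mm=cv2.morphologyEx(mm,cv2.MORPH_OPEN,np.ones((2,2)))
c=max(cv2.findContours(mm,0,1)[0],key=cv2.contourArea);hu=cv2.convexHull(c)[:,0]
X=np.array([ray(p,u+0.,32)[:2] for u in hu])
r=least_squares(lambda v:np.hypot(*(X-v[:2]).T)-v[2],[543,-266,135],loss="soft_l1",f_scale=3);print("fit",r.x)
r=least_squares(lambda v:np.hypot(*(X-v[:2]).T)-135,[543,-266],loss="soft_l1",f_scale=3);print("fit135",r.x)
S=lambda u,v:(235+u/3.74-.5,190+v/3.74-.5);T=lambda u,v:(220+u/3.44-.5,180+v/3.435-.5)
for n,cam,uv,z in[("hA l top",q,T(197,490),75),("hA r top",q,T(262,522),75),("hA l base",q,T(195,508),32),("hA r base",q,T(260,542),32),
("hB l",q,T(305,340),75),("hB r",q,T(365,362),75),("hA s near",p,S(57,100),75),("hA s far",p,S(77,68),75),("hA s base near",p,S(55,157),32),
("hBs base",p,S(348,192),32),("hBs far top",p,S(362,98),77),("hBs near top",p,S(352,143),75),
("salt s",p,S(280,42),118),("salt t",q,T(284,348),115),("salt base s",p,S(276,135),32),("salt base t",q,T(281,402),36)]:print(n,ray(cam,uv,z)[:2].round())
```

```text
fit [ 545.25558113 -264.42116536  133.74916741]
fit135 [ 545.43757651 -263.90156296]
hA l top [ 141. -121.]
hA r top [ 106. -177.]
hA l base [ 140. -119.]
hA r base [ 103. -176.]
hB l [ 283. -237.]
hB r [ 255. -292.]
hA s near [ 436. -193.]
hA s far [ 469. -154.]
hA s base near [ 426. -211.]
hBs base [ 625. -352.]
hBs far top [ 666. -294.]
hBs near top [ 629. -346.]
salt s [ 613. -247.]
salt t [ 256. -211.]
salt base s [ 608. -256.]
salt base t [ 237. -210.]
```

```bash
cat >> h.py <<'E'
def tool():
    from plant import telemetry
    s=telemetry.observe(); w,x,y,z=s["tool_rot"]; return s,R.from_quat([x,y,z,w])
def rel(target,psi):  # shift & yaw in tool axes to reach target with tool x at world angle psi(deg), tool down
    s,r=tool(); g=R.from_euler("z",psi,degrees=True)*R.from_euler("x",180,degrees=True)
    return r.inv().apply(np.array(target)-s["tool_pos"]).round(1),(r.inv()*g).as_rotvec().round(3)
E
python3 - <<'E'
from h import *
from plant import vision
p=vision.camera_params("side");q=vision.camera_params("top");C=np.array([545,-264])
S=lambda u,v:(235+u/3.74-.5,190+v/3.74-.5);T=lambda u,v:(220+u/3.44-.5,180+(v-299)/3.435-.5)
for n,cam,uv,z in[("hA l top",q,T(197,490),75),("hA r top",q,T(262,522),75),("hA l base",q,T(195,508),32),("hA r base",q,T(260,542),32),
("hB l",q,T(305,340),75),("hB r",q,T(365,362),75),("salt s",p,S(280,42),118),("salt t",q,T(284,348),115),("salt base t",q,T(281,402),36),("tin t",q,T(226,408),90),("cup s",p,S(138,110),78),("timer s",p,S(252,145),76),
("tea",p,(350,270),66),("turq",p,(227,200),30),("tuna",p,(298,288),40)]:
  X=ray(cam,uv,z)[:2];d=X-C;print(n,X.round(),np.hypot(*d).round(),np.degrees(np.arctan2(d[1],d[0])).round(1))
print(rel((455,-140,230),-57))
E
```

```text
hA l top [ 464. -145.] 144.0 124.4
hA r top [ 419. -209.] 137.0 156.4
hA l base [ 469. -143.] 143.0 122.2
hA r base [ 421. -209.] 136.0 155.9
hB l [ 658. -283.] 114.0 -9.5
hB r [ 621. -346.] 112.0 -47.3
salt s [ 613. -247.] 70.0 13.7
salt t [ 615. -252.] 71.0 9.6
salt base t [ 601. -251.] 58.0 13.1
tin t [ 557. -184.] 81.0 81.3
cup s [ 490. -238.] 61.0 154.9
timer s [ 554. -318.] 54.0 -80.6
tea [ 592. -530.] 270.0 -80.0
turq [423.  -1.] 290.0 114.9
tuna [ 449. -511.] 266.0 -111.3
(array([ 411.4, -434.9,    1.1]), array([-1.000e-03,  1.000e-03,  1.224e+00]))
```

The side-view rim fit was pulled towards the camera by the board's edge face. The handle midpoints give a centre of about (547,-249), with A at about 145° and the salt at about 0°. I'll push A counterclockwise round the front. First the hand moves above the start point, with the fingers shut.

```bash
python3 -m pendant '[[[12,-11,0,0,0,0,1],[34,-32,0,0,0,0,1],[57,-54,0,0,0,0,1],[80,-76,0,0,0,0,1],[103,-98,0,0,0,0,1]]]' >/dev/null
for i in 1 2; do python3 -m pendant '[[[23,-22,0,0,0,0,1],[46,-44,0,0,0,0,1],[69,-66,0,0,0,0,1],[92,-88,0,0,0,0,1],[115,-110,0,0,0,0,1]]]'>/dev/null; done
python3 -m pendant '[[[23,-22,0,0,0,0,1],[46,-44,0,0,0,0,1],[69,-66,0,0,0,0,1],[92,-88,0,0,0,0,1],[115,-109,0,0,0,0,1]]]'>/dev/null
for i in 1 2 3; do python3 -m pendant '[[[0,0,0,0,0,0.096,1],[0,0,0,0,0,0.192,1],[0,0,0,0,0,0.288,1],[0,0,0,0,0,0.384,1],[0,0,0,0,0,0.48,1]]]'; done
python3 - <<'E'
from h import *
from plant import vision
s,_=tool();print(s["time_s"],s["tool_pos"],s["q"],s["width"])
np.save("w.npy",vision.camera_params("wrist"),allow_pickle=True)
a=vision.camera("wrist")[:,:,::-1];b=vision.camera("side")[:,:,::-1];cv2.imwrite("pics/w1.png",a);cv2.imwrite("pics/s1.png",b)
c=np.zeros((600,800,3),np.uint8);c[:300,:400]=cv2.resize(a,(400,300));c[300:,:431]=cv2.resize(b[190:270,235:350],(431,300),interpolation=3)
cv2.imwrite("pics/v1.png",c)
t=vision.camera("top")[:,:,::-1];cv2.imwrite("pics/t1.png",t)
c[:300,400:]=cv2.resize(t,(400,300));cv2.imwrite("pics/v1.png",c)
print(vision.camera_params("wrist"))
E
```

```text
time_s: 2.18
tool_pos: [492.3, -139.8, 230.9]
tool_rot: [-0.0, 0.992, -0.128, -0.0]
ft_force: [1.1, -0.3, -0.1]
width: -0.001
finger_force: 0.0
time_s: 2.6
tool_pos: [492.3, -139.9, 230.9]
tool_rot: [0.0, 0.933, -0.36, -0.0]
ft_force: [0.2, -0.5, -0.4]
width: 0.002
finger_force: 0.0
time_s: 3.02
tool_pos: [492.3, -139.9, 230.9]
tool_rot: [0.0, 0.821, -0.571, -0.0]
ft_force: [0.3, -0.2, 0.0]
width: 0.003
finger_force: 0.0
3.0167 [ 492.2762822  -139.88645508  230.93610605] [ 0.34814366  0.21191583 -0.17883955  1.90754132  0.04368395  1.02664458
 -2.6361896 ] 0.002537262665384759
{'fovy': 61.18071948708847, 'cx': 283.61644426954575, 'cy': 207.66046815025408, 'xyz': array([ 519.16868767, -211.22677339,  373.39919007]), 'rotation': array([-0.02739077, -0.17888627,  0.97228453,  0.14802783])}
```

View pics/v1.png

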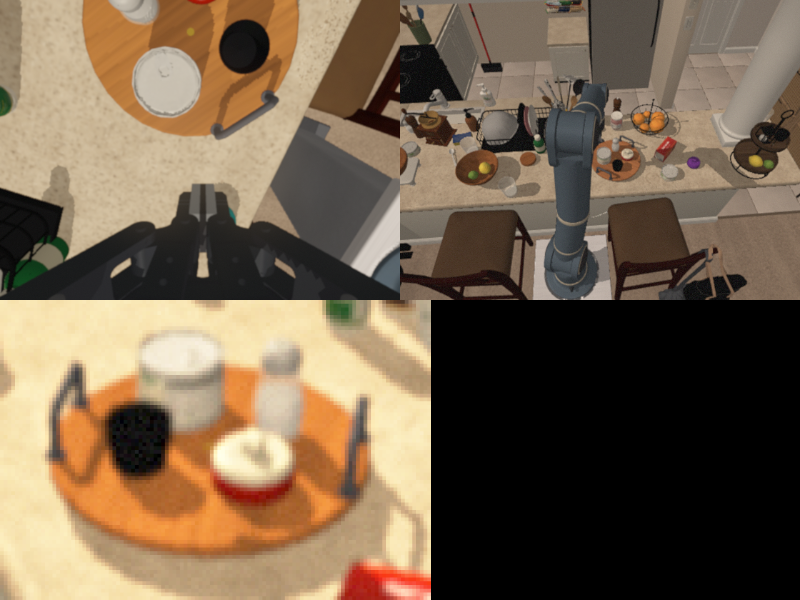

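The wrist view shows the board from above. A yellow centre dot sits at (266,43) in full-size pixels, and handle A's bar runs from about (306,184) to (382,137). The tin is at (234,115) and the cup at (342,65).

Run:
```python
from h import *
from plant import vision
q=vision.camera_params("wrist");p=vision.camera_params("side")
f=lambda u,v:(u*1.4,v*1.4)
C=ray(q,f(190,31.5),32)[:2];print("C",C, "reproj side", proj(p,np.array([*C,32])),"tcp check",proj(q,tool()[0]["tool_pos"]))
for n,uv,z in[("A l",f(219,131),75),("A r",f(273,98),75),("tin",f(167,81),90),("cup",f(245,45),78),("saltbase",f(142,18),34)]:
  X=ray(q,uv,z)[:2];d=X-C;print(n,X.round(),np.hypot(*d).round(),np.degrees(np.arctan2(d[1],d[0])).round(1))
im=cv2.imread("pics/w1.png");cv2.imwrite("pics/w1c.png",cv2.resize(im[:220,100:460],(792,484),interpolation=3))
```

```text
C [ 549.36197862 -247.21626625] reproj side [290.26556448 228.39337586] tcp check [282.66838093 275.84095273]
A l [ 475. -152.] 121.0 127.8
A r [ 431. -211.] 124.0 162.7
tin [ 551. -186.] 61.0 88.8
cup [ 485. -251.] 64.0 -176.6
saltbase [ 608. -240.] 59.0 6.6
```

View pics/w1c.png

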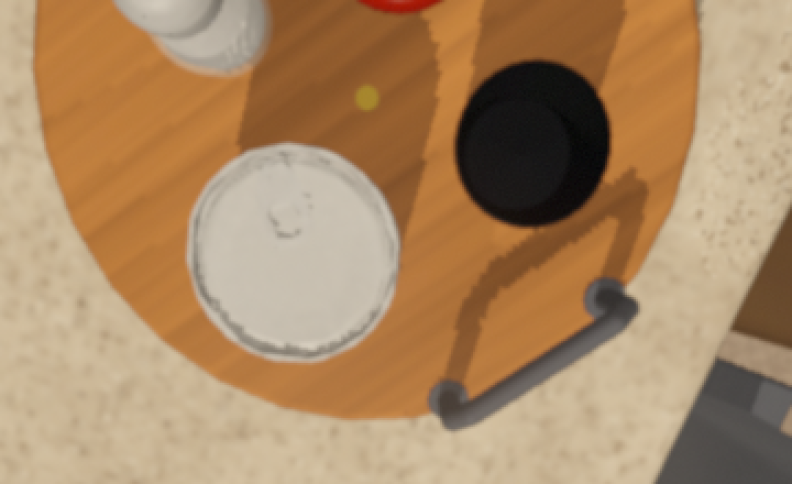

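```bash
python3 -c "
from h import *
print(rel((499,-129,55),-61))"
```

```text
(array([ -7.7, -10.1, 176. ]), array([ 0.001,  0.   , -0.144]))
```

```bash
python3 -m pendant '[[[-4,-5,10,0,0,-0.07,1],[-8,-10,30,0,0,-0.144,1],[-8,-10,52,0,0,-0.144,1],[-8,-10,74,0,0,-0.144,1],[-8,-10,96,0,0,-0.144,1]]]'
python3 -m pendant '[[[0,0,22,0,0,0,1],[0,0,44,0,0,0,1],[0,0,62,0,0,0,1],[0,0,74,0,0,0,1],[0,0,80,0,0,0,1]]]'
python3 - <<'E'
from h import *
from plant import vision
b=vision.camera("side")[:,:,::-1];cv2.imwrite("pics/s2.png",b)
a=vision.camera("wrist")[:,:,::-1]
cv2.imwrite("pics/v2.png",np.hstack([cv2.resize(b[190:270,235:350],(400,300),interpolation=3),cv2.resize(a,(400,300))]))
s,r=tool();C=np.array([549,-247]);d=s["tool_pos"][:2]-C
print(np.hypot(*d),np.degrees(np.arctan2(d[1],d[0])),r.apply([1,0,0]),s["ft_force"],s["q"])
E
```

```text
time_s: 3.58
tool_pos: [499.1, -128.8, 134.4]
tool_rot: [-0.0, 0.862, -0.507, 0.0]
ft_force: [-0.9, 0.0, -1.2]
width: -0.004
finger_force: 0.0
time_s: 4.0
tool_pos: [498.0, -128.7, 53.5]
tool_rot: [0.0, 0.862, -0.508, -0.002]
ft_force: [-1.2, 0.6, -0.0]
width: 0.002
finger_force: 0.0
128.56121672710063 113.1297315418534 [ 0.48377491 -0.87519114 -0.00151776] [ 0.02791572 -0.06528742 -0.53171751] [ 0.30498273  0.45278774 -0.16762932  2.05829988  0.12183384  0.64177317
 -2.58057714]
```

View pics/v2.png

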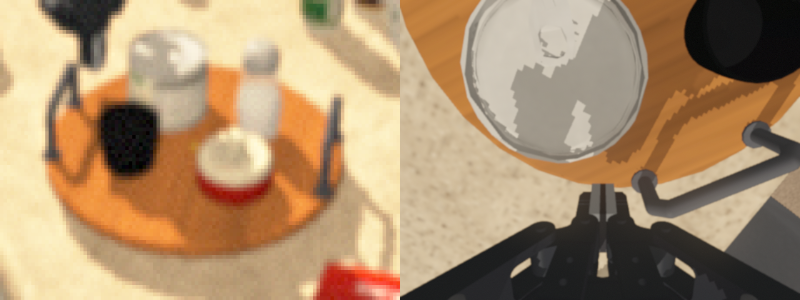

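The shut fingertips stand just behind handle A's left post, with about 12 mm to go and clear of the tin. I'll make contact slowly and start the orbit.

```bash
python3 -m pendant '[[[0,2,0,0,0,0,1],[0,5,0,0,0,0,1],[0,8,0,0,0,0,1],[0,11,0,0,0,0,1],[0,14,0,0,0,0,1]]]'
for i in 1 2; do python3 -m pendant '[[[0,2.7,0,0,0,-0.021,1],[0.1,5.4,0,0,0,-0.042,1],[0.25,8,0,0,0,-0.063,1],[0.45,10.7,0,0,0,-0.084,1],[0.7,13.4,0,0,0,-0.105,1]]]'; done
python3 - <<'E'
from h import *
from plant import vision
a=vision.camera("wrist")[:,:,::-1];cv2.imwrite("pics/w3.png",a)
s,r=tool();C=np.array([549,-247]);d=s["tool_pos"][:2]-C
x=r.apply([1,0,0]);print(np.hypot(*d),np.degrees(np.arctan2(d[1],d[0])),np.degrees(np.arctan2(x[1],x[0])),s["ft_force"],s["q"][6])
E
```

```text
time_s: 4.52
tool_pos: [487.3, -136.0, 56.0]
tool_rot: [-0.0, 0.861, -0.509, 0.001]
ft_force: [1.0, -0.8, 0.7]
width: 0.001
finger_force: 0.6
time_s: 4.93
tool_pos: [475.4, -142.9, 55.4]
tool_rot: [-0.0, 0.887, -0.462, 0.0]
ft_force: [0.5, 0.1, 1.2]
width: 0.001
finger_force: 0.4
time_s: 5.35
tool_pos: [464.7, -151.1, 55.3]
tool_rot: [0.0, 0.91, -0.415, -0.0]
ft_force: [1.4, 0.8, 0.9]
width: 0.001
finger_force: 0.5
127.77638923733126 131.7034898022769 -48.99845424965727 [-0.92596089 -0.95219425  0.52180376] -2.3475443665137954
```

View pics/w3.png

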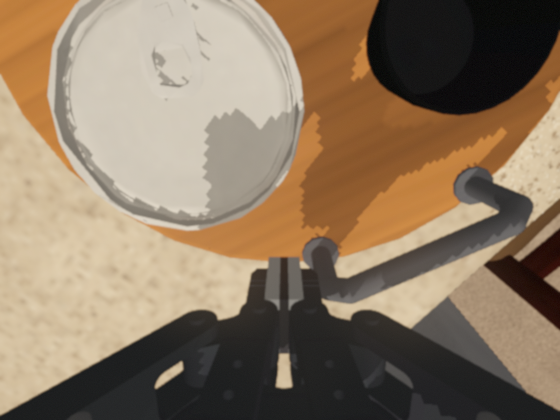

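Contact is made: the fingertip is against the post's base, and the board is turning gently at about 1 N. I'll carry on round.

```bash
for i in 1 2 3 4 5 6; do python3 -m pendant '[[[0.1,4.5,0,0,0,-0.035,1],[0.3,8.9,0,0,0,-0.07,1],[0.7,13.4,0,0,0,-0.105,1],[1.25,17.8,0,0,0,-0.14,1],[1.95,22.2,0,0,0,-0.1745,1]]]' | grep -E "pos|ft"; done
python3 - <<'E'
from h import *
from plant import vision
b=vision.camera("side")[:,:,::-1];cv2.imwrite("pics/s4.png",b)
cv2.imwrite("pics/s4c.png",cv2.resize(b[150:290,200:380],(720,560),interpolation=3))
s,r=tool();C=np.array([549,-247]);d=s["tool_pos"][:2]-C
x=r.apply([1,0,0]);print(np.hypot(*d),np.degrees(np.arctan2(d[1],d[0])),np.degrees(np.arctan2(x[1],x[0])),s["ft_force"],s["q"],s["time_s"])
E
```

```text
tool_pos: [449.1, -167.0, 55.2]
ft_force: [0.7, 1.3, -0.3]
tool_pos: [436.6, -185.5, 55.2]
ft_force: [0.3, 0.5, -0.1]
tool_pos: [427.5, -205.8, 55.2]
ft_force: [0.3, 0.8, -0.1]
tool_pos: [422.0, -227.3, 55.2]
ft_force: [1.3, 1.5, -0.1]
tool_pos: [420.4, -249.5, 55.2]
ft_force: [0.5, 0.8, 1.2]
tool_pos: [422.5, -271.6, 55.1]
ft_force: [0.3, 1.4, 0.0]
128.8925601945521 -168.46331230381074 10.990507246949168 [ 0.98501525 -0.2704276  -0.47504069] [ 0.86455831  0.47462394 -0.46926111  2.07194404  0.34027909  0.66898799
 -1.20911047] 7.95
```

View pics/s4c.png

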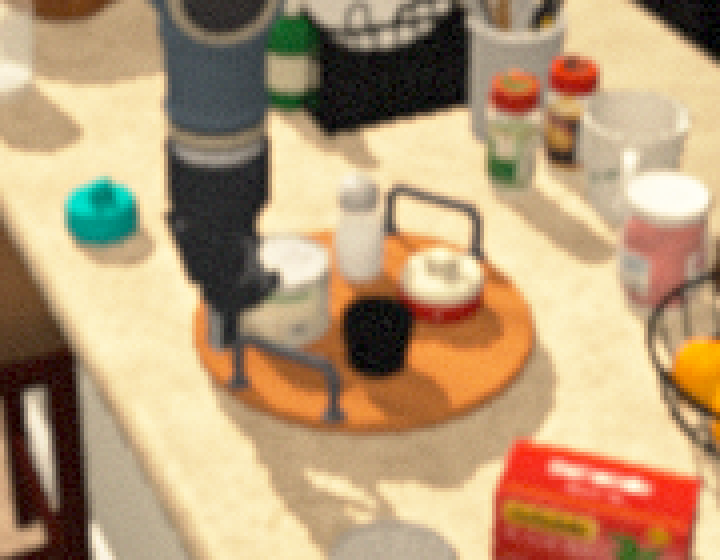

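The salt and the other items are riding upright. Handle A is at about 218° and the board has turned about 73°. I'll continue 90° more.

```bash
for i in 1 2 3 4 5 6 7 8 9; do python3 -m pendant '[[[0.1,4.5,0,0,0,-0.035,1],[0.3,8.9,0,0,0,-0.07,1],[0.7,13.4,0,0,0,-0.105,1],[1.25,17.8,0,0,0,-0.14,1],[1.95,22.2,0,0,0,-0.1745,1]]]' | grep -E "pos|ft"; done
python3 - <<'E'
from h import *
from plant import vision
b=vision.camera("side")[:,:,::-1];cv2.imwrite("pics/s5.png",b)
t=vision.camera("top")[:,:,::-1];cv2.imwrite("pics/t5.png",t)
cv2.imwrite("pics/v5.png",np.hstack([cv2.resize(b[190:270,235:350],(430,299),interpolation=3),cv2.resize(t[180:260,240:340],(370,299),interpolation=3)]))
s,r=tool();C=np.array([549,-247]);d=s["tool_pos"][:2]-C
x=r.apply([1,0,0]);print(np.hypot(*d),np.degrees(np.arctan2(d[1],d[0])),np.degrees(np.arctan2(x[1],x[0])),s["ft_force"],s["q"],s["time_s"])
E
```

```text
tool_pos: [428.4, -292.9, 55.0]
ft_force: [-0.8, 1.0, 0.3]
tool_pos: [438.1, -313.0, 55.0]
ft_force: [-0.5, 1.6, 0.1]
tool_pos: [451.1, -331.1, 54.9]
ft_force: [-0.7, 0.8, 1.7]
tool_pos: [467.0, -346.6, 54.9]
ft_force: [-0.0, 0.9, 0.5]
tool_pos: [485.5, -359.2, 54.8]
ft_force: [-1.0, 0.5, 1.2]
tool_pos: [505.8, -368.4, 54.8]
ft_force: [-0.2, 1.3, 0.5]
tool_pos: [527.3, -374.0, 54.7]
ft_force: [-1.6, -0.1, 1.0]
tool_pos: [549.5, -375.6, 54.7]
ft_force: [-0.6, -0.2, 0.5]
tool_pos: [571.8, -373.5, 54.7]
ft_force: [-1.1, 0.6, 0.6]
128.0945205515365 -79.33523673799642 100.85654123277719 [-0.16747159 -0.82286324  0.20402258] [ 1.02400152  0.80682265 -0.7949948   1.62230281  0.6588485   1.0003071
  0.20272353] 11.8
```

View pics/v5.png

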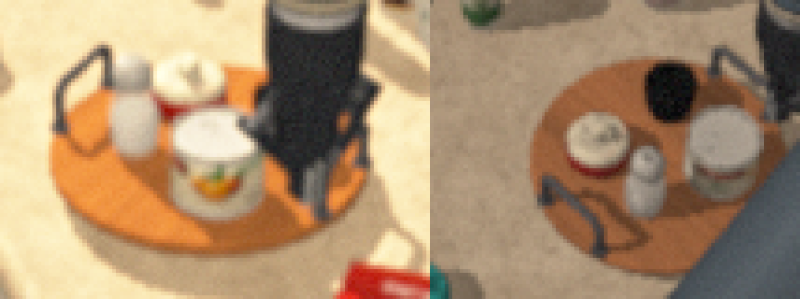

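The salt is now near the front at about 165°, upright. In the side crop its dome is at (132,57), and in the top crop it is at (650,155). I'll measure its remaining angle.

Run:
```python
from h import *
from plant import vision
p=vision.camera_params("side");q=vision.camera_params("top");C=np.array([549,-247])
S=lambda u,v:(235+u/3.74-.5,190+v/3.74-.5);T=lambda u,v:(240+(u-430)/3.7-.5,180+v/3.74-.5)
def out(n,X):
  d=X-C;print(n,X.round(1),np.hypot(*d).round(),np.degrees(np.arctan2(d[1],d[0])).round(1)%360)
for n,cam,uv,z in[("salt top s",p,S(132,55),121),("salt base s front edge+22",p,S(134,148),32),("salt top t",q,T(651,149),121),("salt neck t",q,T(649,162),105),("tin s",p,S(218,122),90),("tin t",q,T(725,130),90),
("B s1",p,S(61,88),75),("B s2",p,S(103,50),75),("B t1",q,T(543,182),75),("B t2",q,T(602,224),75)]:out(n,ray(cam,uv,z)[:2])
# triangulate salt dome
def od(c,uv): a=ray(c,uv,100);b=ray(c,uv,0);return a,(b-a)/np.linalg.norm(b-a)
A=np.zeros((3,3));bb=np.zeros(3)
for c,uv in((p,S(132,60)),(q,T(651,152))):
  a,d=od(c,uv);M=np.eye(3)-np.outer(d,d);A+=M;bb+=M@a
X=np.linalg.solve(A,bb);print(X);out("tri",X[:2])
```

```text
salt top s [ 491.5 -221.8] 63.0 156.4
salt base s front edge+22 [ 490.8 -225.6] 62.0 159.8
salt top t [ 494.3 -227.9] 58.0 160.8
salt neck t [ 490.6 -226.2] 62.0 160.4
tin s [ 534. -296.] 51.0 253.0
tin t [ 533.6 -307.9] 63.0 255.8
B s1 [ 445.4 -177.6] 125.0 146.2
B s2 [ 500.  -135.5] 122.0 113.7
B t1 [ 495.9 -123. ] 135.0 113.2
B t2 [ 442.9 -176.7] 127.0 146.5
[ 489.87050316 -227.54700044  120.69180793]
tri [ 489.9 -227.5] 62.0 161.8
```

```bash
python3 -m pendant '[[[0,2.7,0,0,0,-0.021,1],[0.1,5.4,0,0,0,-0.042,1],[0.25,8,0,0,0,-0.063,1],[0.45,10.7,0,0,0,-0.084,1],[0.7,13.4,0,0,0,-0.105,1]]]' | grep -E "pos|ft"
python3 -m pendant '[[[0,2.7,0,0,0,-0.021,1],[0.1,5.4,0,0,0,-0.042,1],[0.25,8,0,0,0,-0.063,1],[0.45,10.7,0,0,0,-0.084,1],[0.7,13.4,0,0,0,-0.105,1]]]' | grep -E "pos|ft"
python3 -m pendant '[[[0,2,0,0,0,-0.0156,1],[0,3.5,0,0,0,-0.027,1],[0.1,4.5,0,0,0,-0.035,1],[0.1,5,0,0,0,-0.039,1],[0.1,5,0,0,0,-0.039,1]]]' | grep -E "pos|ft"
python3 - <<'E'
from h import *
from plant import vision
b=vision.camera("side")[:,:,::-1];cv2.imwrite("pics/s6.png",b)
t=vision.camera("top")[:,:,::-1];cv2.imwrite("pics/t6.png",t)
cv2.imwrite("pics/v6.png",np.hstack([cv2.resize(b[195:255,240:300],(400,400),interpolation=3),cv2.resize(t[195:255,265:325],(400,400),interpolation=3)]))
s,r=tool();C=np.array([549,-247]);d=s["tool_pos"][:2]-C
print(np.hypot(*d),np.degrees(np.arctan2(d[1],d[0])),s["time_s"])
E
```

```text
tool_pos: [585.7, -370.0, 55.1]
ft_force: [-1.6, 0.4, -1.3]
tool_pos: [598.7, -365.4, 55.3]
ft_force: [-1.5, 0.1, -0.8]
tool_pos: [603.2, -363.3, 55.4]
ft_force: [0.1, 0.2, -0.1]
128.41526629514502 -65.00322810561303 13.15
```

View pics/v6.png

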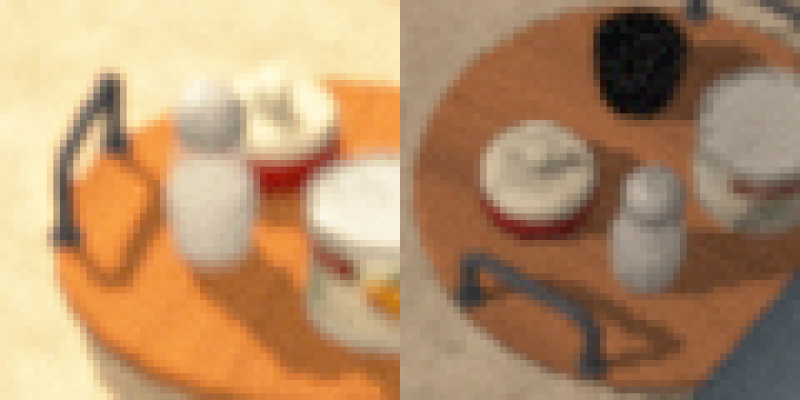

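The salt stands upright near the front. In the zoomed crops the dome centre is at side (210,115) and top (655,193).

Run:
```python
from h import *
from plant import vision
p=vision.camera_params("side");q=vision.camera_params("top");C=np.array([549.4,-247.])
S=lambda u,v:(240+u/6.667-.5,195+v/6.667-.5);T=lambda u,v:(265+(u-400)/6.667-.5,195+v/6.667-.5)
def out(n,X):
  d=X-C;print(n,X.round(1),np.hypot(*d).round(),np.degrees(np.arctan2(d[1],d[0])).round(1)%360)
def od(c,uv): a=ray(c,uv,100);b=ray(c,uv,0);return a,(b-a)/np.linalg.norm(b-a)
A=np.zeros((3,3));bb=np.zeros(3)
for c,uv in((p,S(210,115)),(q,T(655,193))):
  a,d=od(c,uv);M=np.eye(3)-np.outer(d,d);A+=M;bb+=M@a
X=np.linalg.solve(A,bb);print(X);out("tri",X[:2])
for n,cam,uv,z in[("dome s",p,S(210,115),108),("dome t",q,T(655,193),108),("body s",p,S(211,205),65),("body t",q,T(648,242),65),("B t1",q,T(473,262),75),("B t2",q,T(595,325),75),("B s1",p,S(67,145),75),("B s2",p,S(110,80),75)]:out(n,ray(cam,uv,z)[:2])
# centre check from top-view rim
im=cv2.imread("pics/t6.png");h=cv2.cvtColor(im,cv2.COLOR_BGR2HSV);m=cv2.inRange(h,(4,110,60),(18,255,255));k=np.zeros_like(m);k[185:265,260:335]=m[185:265,260:335]
c=max(cv2.findContours(cv2.morphologyEx(k,2,np.ones((2,2))),0,1)[0],key=cv2.contourArea)
from scipy.optimize import least_squares
P=np.array([ray(q,u+0.,32)[:2] for u in cv2.convexHull(c)[:,0]])
print(least_squares(lambda v:np.hypot(*(P-v[:2]).T)-v[2],[549,-247,135],loss="soft_l1",f_scale=2).x)
```

```text
[ 487.02018093 -240.40689963  105.50310475]
tri [ 487.  -240.4] 63.0 174.0
dome s [ 486.2 -243.5] 63.0 176.8
dome t [ 484.6 -240.1] 65.0 173.9
body s [ 482.8 -251.7] 67.0 184.0
body t [ 482.  -238.1] 68.0 172.5
B t1 [ 469.8 -140.9] 133.0 126.9
B t2 [ 424.6 -202.7] 132.0 160.5
B s1 [ 435.3 -193.2] 126.0 154.7
B s2 [ 474.1 -148.3] 124.0 127.3
[ 539.39028963 -247.60874514  131.67318604]
```

```bash
python3 -m pendant '[[[0,2.5,0,0,0,-0.0195,1],[0.1,5.5,0,0,0,-0.043,1],[0.25,8.5,0,0,0,-0.066,1],[0.4,10.4,0,0,0,-0.081,1],[0.5,11.2,0,0,0,-0.0875,1]]]' | grep -E "pos|ft"
python3 -m pendant '[[[0,0,0,0,0,0,1],[0,-3,0,0,0,0,1],[-2,-7,0,0,0,0,1],[-6,-11,0,0,0,0,1],[-10,-14,0,0,0,0,1]]]' | grep -E "pos|ft"
python3 -m pendant '[[[0,0,-12,0,0,0,1],[0,0,-35,0,0,0,1],[0,0,-60,0,0,0,1],[0,0,-85,0,0,0,1],[0,0,-110,0,0,0,1]]]' | grep -E "pos|ft"
python3 -m pendant '[[[0,0,-25,0,0,0,1],[0,0,-50,0,0,0,1],[0,0,-70,0,0,0,1],[0,0,-80,0,0,0,1],[0,0,-80,0,0,0,1]]]' | grep -E "pos|ft"
python3 - <<'E'
from h import *
from plant import vision
C=np.array([549.4,-247.])
q=vision.camera_params("wrist")
for n in("wrist","side","top"):cv2.imwrite(f"pics/{n}7.png",vision.camera(n)[:,:,::-1])
print("C px",proj(q,[549.4,-247,32]),"salt dome px",proj(q,[487,-247,110]),"base",proj(q,[487,-247,32]),tool()[0]["time_s"])
im=cv2.imread("pics/wrist7.png");h=cv2.cvtColor(im,cv2.COLOR_BGR2HSV)
def blobs(m,nm,z,mn=20):
  n,_,st,ce=cv2.connectedComponentsWithStats(m)
  for i in range(1,n):
    if st[i,4]>mn:
      X=ray(q,ce[i],z)[:2];d=X-C;print(nm,ce[i].round(),st[i],X.round(),np.hypot(*d).round(),(np.degrees(np.arctan2(d[1],d[0]))%360).round(1))
blobs(cv2.inRange(h,(21,120,90),(32,255,255)),"yellow",32)
blobs(cv2.inRange(h,(0,150,70),(3,255,255)),"red",50)
g=cv2.morphologyEx(cv2.inRange(h,(0,0,70),(179,40,255)),2,np.ones((5,5)));blobs(g,"grey",100,300)
E
```

```text
tool_pos: [613.6, -357.8, 55.4]
ft_force: [-0.3, -0.1, 0.3]
tool_pos: [605.3, -374.9, 55.3]
ft_force: [-0.5, 0.2, -0.1]
tool_pos: [605.9, -373.8, 167.5]
ft_force: [0.6, 0.0, 0.3]
tool_pos: [607.2, -373.9, 249.1]
ft_force: [1.0, -0.2, -0.0]
C px [298.31671527  23.40807899] salt dome px [223.91578656 -50.58842578] base [237.7510257  -16.11186868] 14.9667
yellow [296.  24.] [293  19   8  10  68] [ 548. -248.] 2.0 212.9
yellow [372. 278.] [360 268  23  21 274] [ 755. -428.] 274.0 318.7
yellow [443. 294.] [426 283  32  26 453] [ 837. -404.] 328.0 331.4
yellow [359. 294.] [354 292  10   5  31] [ 754. -453.] 290.0 314.8
yellow [427. 314.] [421 311  13   8  71] [ 838. -434.] 344.0 327.0
yellow [389. 369.] [386 364   8  10  41] [ 845. -521.] 403.0 317.2
red [187. 274.] [ 153  239   73   81 2189] [ 572. -517.] 271.0 274.7
red [229. 290.] [202 242  43  76 707] [ 619. -512.] 274.0 284.8
red [167. 294.] [163 284  10  21  25] [ 564. -550.] 303.0 272.7
grey [259.  85.] [ 214   37   91   96 6881] [ 549. -310.] 63.0 269.6
grey [356. 149.] [310 124  93  47 936] [ 642. -314.] 114.0 323.9
grey [528. 205.] [ 494  168   66   74 4068] [ 796. -280.] 249.0 352.5
grey [ 80. 213.] [  39  175   83   78 4899] [ 466. -480.] 247.0 250.4
grey [273. 282.] [264 258  17  51 713] [ 643. -455.] 228.0 294.4
grey [294. 282.] [287 258  18  48 715] [ 660. -444.] 226.0 299.3
```

The hand is clear and the centre is confirmed at (548,-248). The salt is just out of the wrist view, so I'll shift the hand, well above everything, to verify.

```bash
python3 -m pendant '[[[15,-8,-5,0,0,0,1],[38,-20,-10,0,0,0,1],[60,-33,-15,0,0,0,1],[82,-45,-20,0,0,0,1],[100,-56,-20,0,0,0,1]]]' | grep -E "pos|ft"
python3 -m pendant '[[[0,0,0,0,0,0,1],[0,0,0,0,0,0,1],[0,0,0,0,0,0,1]]]' | grep -E "pos|ft"
python3 - <<'E'
from h import *
from plant import vision
C=np.array([548.5,-247.5])
q=vision.camera_params("wrist");im=vision.camera("wrist")[:,:,::-1].copy();cv2.imwrite("pics/w8.png",im)
print("salt dome px",proj(q,[487,-247,110]),"base",proj(q,[487,-247,32]))
h=cv2.cvtColor(im,cv2.COLOR_BGR2HSV)
def blobs(m,nm,z,mn=20):
  n,_,st,ce=cv2.connectedComponentsWithStats(m)
  for i in range(1,n):
    if st[i,4]>mn:
      X=ray(q,ce[i],z)[:2];d=X-C
      if np.hypot(*d)<150:print(nm,ce[i].round(),st[i],X.round(),np.hypot(*d).round(),(np.degrees(np.arctan2(d[1],d[0]))%360).round(1))
blobs(cv2.inRange(h,(21,120,90),(32,255,255)),"yellow",32)
for z in(80,):
  blobs(cv2.morphologyEx(cv2.inRange(h,(0,0,70),(179,60,255)),2,np.ones((5,5))),f"grey{z}",z,300)
blobs(cv2.morphologyEx(cv2.inRange(h,(0,0,0),(179,255,35)),2,np.ones((5,5))),"black",78,300)
E
```

```text
tool_pos: [505.6, -314.3, 264.3]
ft_force: [-1.0, 0.2, 0.5]
tool_pos: [507.0, -316.2, 264.4]
ft_force: [0.2, 0.9, 0.1]
salt dome px [305.71030143 104.86571432] base [301.15118002 103.25117457]
yellow [351. 135.] [348 132   7   7  41] [ 548. -248.] 0.0 245.4
grey80 [287.  13.] [262   0  55  30 530] [ 438. -192.] 123.0 153.5
grey80 [382.  69.] [ 348   33   69   73 3983] [ 530. -188.] 62.0 107.0
grey80 [303. 102.] [ 282   81   43   44 1500] [ 486. -246.] 63.0 178.7
grey80 [325. 198.] [ 286  154   80   85 5170] [ 549. -310.] 63.0 270.5
grey80 [403. 244.] [ 356  211   91   54 1117] [ 641. -311.] 113.0 325.5
black [418. 166.] [ 386  142   61   54 2418] [ 608. -241.] 60.0 6.5
```

Viewed from almost straight above, the salt is at (486,-246), which is 178.7° and 63 mm from the axis, squarely at the front. I'll take the hand clear of the board and hand in.

```bash
python3 -m pendant '[[[-15,-8,-5,0,0,0,1],[-38,-22,-10,0,0,0,1],[-62,-36,-15,0,0,0,1],[-86,-50,-20,0,0,0,1],[-110,-64,-25,0,0,0,1]]]' | grep -E "pos|ft"
python3 -m pendant '[[[-22,-12,0,0,0,0,1],[-38,-22,0,0,0,0,1],[-48,-28,0,0,0,0,1],[-50,-29,0,0,0,0,1],[-50,-29,0,0,0,0,1]]]' | grep -E "pos|ft|time"
python3 -m pendant '[[[0,0,0,0,0,0,1],[0,0,0,0,0,0,1],[0,0,0,0,0,0,1],[0,0,0,0,0,0,1]]]' | grep -E "pos|ft|time"
python3 -c "
from plant import robot
print(robot.job_done())"
```

```text
tool_pos: [507.5, -444.6, 289.6]
ft_force: [-0.0, -0.7, 0.2]
time_s: 16.52
tool_pos: [507.4, -500.6, 289.3]
ft_force: [0.4, -0.0, -0.0]
time_s: 16.85
tool_pos: [507.4, -499.6, 290.8]
ft_force: [-0.4, -0.8, 0.8]
the job is handed in; nothing more can be done
None
```

The salt shaker now stands at the front of the turntable, about 1° off square, brought round by gently pushing handle A. The hand is clear of the board, and I handed the job in at about 17 s.

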